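# Clamp the tube of chips with the slim ring

## Task

Pack up the yellow chips: stand the yellow tube of chips upright in the bay of the round clamp and let go, then take hold of the slim orange ring by its rim and turn it anticlockwise (seen from above) until its jaw has gently pressed the tube against the backstop, just snug, and stays so when you let go. Do not touch the fixed black rings above and below it or the jaw itself, do not force the jaw once it is snug, and leave everything else on the table where it is.

Things in the scene. Friction and masses are not known exactly. Their poses are not given: they have to be found in the camera images.
- tube_mid (a point): Yellow tube of chips, a plain upright cylinder 26 mm in diameter and 46 mm tall, 0.05 to 0.13 kg; this point is its centre, half-way up, z along its axis. At the start it stands in the chip tray (floor 5 mm above the table, tray walls 18 mm tall).
- chip_tube: The same tube; this origin is the centre of its underside.
- chip_tray: Fixed square wooden tray, 160 x 160 x 18 mm, of loose-looking flat yellow chips (fixed, up to 16 mm above the table, near its corners); origin: centre of its underside.
- stand: The fixed round clamp: dark wooden disc 170 mm across, 10 mm thick; origin on the clamp's vertical axis at table height. Upwards, in mm above the table: disc 0 to 10; black lower ring 10 to 52; slim orange ring 58 to 70; black top collar 76 to 88, the highest part. The bay for the tube lies on the disc on the +x side; low walls, 12 mm tall, keep the tube between x = 40.5 and 71.5 mm.
- bay (a point): Point on the bay floor (stand frame 56, -2, 10 mm), where the centre of the tube's underside is to be set down; stand axes. Bay: low wall towards the rings (-x) and outside (+x), backstop at +y, open at -y, where the jaw comes from. Put the fingers at the tube's +y and -y sides, tips at least 32 mm above the table; there is no room for a finger on the side of the rings.
- backstop (a point): Middle of the backstop's range of adjustment (fixed to the stand at 56, 18, 20 mm; stand axes), not the backstop itself: an aluminium plate, 30 mm wide, top 30 mm above the table, whose face looks to -y. It has been locked anywhere from 3 mm nearer to 3 mm farther in y than this point; where is not measured. The tube, set down at the bay point, slides 4 to 10 mm to it under 1.5 N.
- ring_mid (a point): Centre of the slim orange ring, on the clamp's axis, half-way up (64 mm above the table); 60 mm in diameter, 12 mm tall, upright knurled rim; its x axis lies along the jaw arm and turns with it. 6 mm of free height to the lower ring below and to the collar above. Finger tips around 60 mm above the table hold it well; keep them off the arm.
- slim_ring (a joint): Slim ring's angle, rad, 0 to 1.5, growing anticlockwise from above. The jaw arm points (value - 1.43) rad from the stand's +x towards its +y. Dry friction of about 0.3 N m resists turning and holds the ring where it is left. The jaw clamps the tube somewhere between 1.1 and 1.35, depending on the backstop; from there each newton on the tube adds about 0.056 N m, with little give.
- jaw: Thin orange jaw fixed to the slim ring: an arm 8 mm wide, 58 to 62 mm above the table, reaching 65 mm from the axis, with a 6 mm thick paddle hanging from it 47 to 65 mm from the axis down to 15 mm above the table. Origin on the axis, 58 mm above the table, x along the arm. It bends if it presses the tube with more than 15 N; 2 to 8 N is snug.
- lower_ring: Fixed black ring below the slim ring, 72 mm in diameter (wider than the slim ring), top 52 mm above the table; origin at the centre of its underside. Not to be touched.
- top_collar: Fixed black collar above the slim ring, 46 mm in diameter (narrower than the slim ring), 76 to 88 mm above the table; origin at the centre of its underside. Not to be touched.
- tumbler: Bystander: overturned glass tumbler, 72 mm wide, 95 mm tall; origin at its foot.
- tile_block: Bystander: block of white and jade-green tiles, 34 x 106 x 41 mm; origin under its centre.
- dice_tray: Bystander: orange dice tray with three dice, 110 x 80 x 20 mm; origin under its centre.
- tile_rack: Bystander: bamboo tile rack with tiles, 45 x 160 x 42 mm; origin under its centre.
- tea_mug: Bystander: blue mug, 80 mm wide, 85 mm tall; origin under its centre.
- melon_bowl: Bystander: white bowl, 120 mm wide, 45 mm tall; origin under its centre.
Mind the look-alikes: they are no part of the job. Leave any red look-alike of the chip_tube alone.

How it is judged:
By the outcome, as a careful person would: the job done as asked, in the order asked, and still so for the second after the job is handed in, with the robot touching nothing.
It also fails if it takes over 72 s, if anything falls off the work surface, if the arm or the gripper's body presses on something with over 40 N, if the wrist force passes 120 N, or if a joint passes its speed limit or range.

## Robot

A 6-joint arm with a two-finger parallel gripper is mounted at the origin on the work surface. World frame = base frame: x ahead of the robot, y to its left, z up, the work surface at z = 0. Lengths are in m, angles in degrees, forces in N, time in s.
With the tool pointing down it reaches from about 0.35 to 0.875 m from the base axis. Payload 4.2 kg.
Tool frame: the origin (TCP) lies midway between the tips of the shut fingers; the grasp point (between the pads) lies 19 mm behind it; x points along the fingers, y is the direction in which the jaws open and shut, and the axes are right-handed (so a half turn about x gives the same grasp; the last joint's range is limited). The gripper opens to 87 mm and grips with 3 to 60 N. Pads are 19 mm wide; open, the fingers measure 117 mm over their backs; the gripper's body (75 mm by 190 mm) begins 51 mm behind the grasp point.
Start: joints at [85.921, 22.042, 0.453, 0, -68.411, -14.817], TCP at [0.202, 0.591, 0.223] pointing down, gripper open.
Joint ranges: [-179.83, 179.83], [-69.29, 118.12], [-61.27, 80.66], [-181.25, 117.63], [-171.15, -9.14], [-177.46, 177.46]. Speed limits (degrees/s): [159.86, 159.86, 180, 180, 180, 180].

## Interface

Orientations are given as a 3x3 rotation matrix whose columns are the frame's x, y, z axes.
In Python, from station import r gives the robot as it stands.
- The arm moves only by the tool play_rows, never from a script. Its argument "plan" is a list that holds one entry, the list of rows, each a list of 6 numbers: the shift along the tool's x, y, z in cm, then the turn, a rotation vector about the tool's x, y, z in units of 10 degrees (1.0 is 10 degrees). A call has 1 to 5 rows; each row is the pose to reach, as a shift and turn from the pose commanded when the call began, along the tool's axes at that moment; what a row does not reach only later rows make up. A row lasts 1/8 s, in which the tool goes at most 62.5 mm and 10.7 degrees, less where a joint would pass 70% of its speed; a pose out of reach is approached as far as the arm can. A call with a gripper value outside its range is refused whole. "hand" is the opening, from 0 (shut) to 1 (fully open), set as the call begins (left out, the last holds). The fingers move at their own pace and stop on an object; the grip force is fixed at half the most. Time passes only in rows, so rows that repeat a pose let the fingers close. It gives the time, the measured TCP pose, the force and the opening at its end, in the units of the state.
- r.sense(): the state, without advancing time (a new reading comes with each control period).
- r.capture(name): name is "side" or "top" or "wrist"; returns (picture, depth): 384x512x3 uint8, blue, green, red; 384x512 float32, m along the optical axis (not along the pixel's ray), 0 where there is no reading.
- r.get_calibration(name): a dict with "vfov" (degrees; the focal length in pixels is half the picture's height over the tangent of half this angle, whatever the lens; pixels are square), "cx", "cy" (the principal point, pixels), "distortion" ([k1, k2, p1, p2, k3] as OpenCV has them; the pictures are not rectified), "rvec" (rotation vector, rad) and "tvec" (3), from world to camera coordinates, as OpenCV has them. Camera axes: x right, y down, z forward; pixel columns grow to the right and rows downward; lengths in m; the calibration is good to about 2 mm. A picture is of the moment at which its call begins: read the wrist's pose just before it. get_calibration takes no time and is no camera call; for the wrist camera it gives the pose at the moment of the call.
- r.finish_job(): hands the job in, once; it reports no verdict.
The state is a dict: "time_s": time; "joints": joint angles; "joint_velocities": joint speeds; "effort": joint torques, N m; "tcp_pos": TCP position; "ee_rot": TCP orientation; "wrist_force": force on the tool from outside, world axes, zero at the start; "moment": the same for the moment, N m; "gripper_width": opening from 0.0 (shut) to 1.0 (fully open).
Only numpy, scipy, OpenCV 4.12 (cv2) and the standard library are available. Lean on these libraries where they do the work, as an engineer would, in place of code of your own. Each camera call takes 0.05 s, during which the arm holds its last target.

## Working session

There is one attempt and no reset: what is moved stays moved. The work goes in short steps, Python scripts to look and compute and a tool call to move; the robot and the scene stay as the last step left them, time stands still between calls to the robot, and variables do not carry over. Pictures are saved under pics/ and viewed, and the job is handed in when it is done.

Besides the shell and the picture viewer there is one more tool, called after ">>>" by a JSON object that holds its "name" and its "arguments". play_rows: Moves the arm, as the interface text tells. Its arguments: {"type":"object","properties":{"plan":{"type":"array","items":{"type":"array","items":{"type":"array","items":{"type":"number"}}}},"hand":{"type":"number"}},"required":["plan"]}

```bash
ls; mkdir -p pics; python3 - <<'E'
from station import r
import cv2
s=r.sense(); print({k:s[k] for k in s})
for n in ['side','top','wrist']:
    im,d=r.capture(n); cv2.imwrite(f'pics/{n}0.png',im)
    import numpy as np; np.save(f'pics/{n}0.npy',d)
    print(n,r.get_calibration(n))
E
```

```text
pics
{'time_s': 0.0, 'joints': array([ 8.59220832e+01,  2.20867834e+01,  3.78886341e-01, -3.02549717e-02,
       -6.84111715e+01, -1.48163576e+01]), 'joint_velocities': array([ 0.06772269, -0.10820717, -0.02113544,  0.09038533,  0.05084437,
        0.04283926]), 'effort': array([ 1.02050697e-03, -3.90666497e+01,  1.87403476e+01,  4.21983093e+00,
        1.10766073e-02, -1.95049847e-04]), 'tcp_pos': array([0.20217103, 0.59074552, 0.22149214]), 'ee_rot': array([[-6.37541350e-04, -3.24006494e-01, -9.46054642e-01],
       [-2.03791105e-03, -9.46052449e-01,  3.24007116e-01],
       [-9.99997720e-01,  2.13454314e-03, -5.71488590e-05]]), 'wrist_force': array([ 0.28686164, -0.03129376, -0.44122968]), 'moment': array([ 0.04244427,  0.01092001, -0.02318522]), 'gripper_width': 0.9988358079812901}
side {'vfov': 47.744039734865304, 'cx': 252.0319496986529, 'cy': 190.25581040692794, 'distortion': array([-0.09028081,  0.        ,  0.        ,  0.        ,  0.        ]), 'rvec': array([ 0.49777885, -2.71982524,  1.19215866]), 'tvec': array([0.55178271, 0.20305819, 1.08372154])}
top {'vfov': 50.42725987924511, 'cx': 249.5599033027198, 'cy': 191.61179265505305, 'distortion': array([-0.0020559,  0.       ,  0.       ,  0.       ,  0.       ]), 'rvec': array([ 2.19201994, -2.13422793,  0.15048277]), 'tvec': array([-0.02373889,  0.57735117,  1.41205165])}
wrist {'vfov': 66.56302059886845, 'cx': 252.29099027761376, 'cy': 188.01282365556116, 'distortion': array([-0.00561394,  0.        ,  0.        ,  0.        ,  0.        ]), 'rvec': array([-1.73263976,  2.42799547,  0.29793345]), 'tvec': array([ 0.62363119, -0.03050404,  0.38898796])}
```

View pics/side0.png

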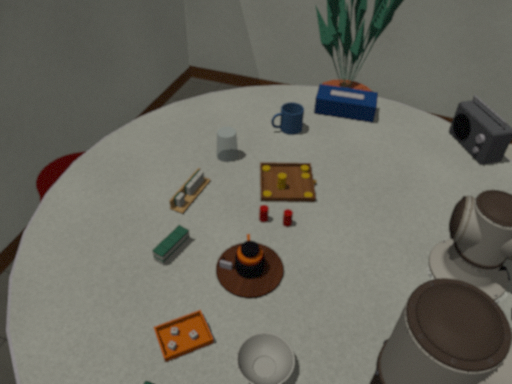

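View pics/top0.png

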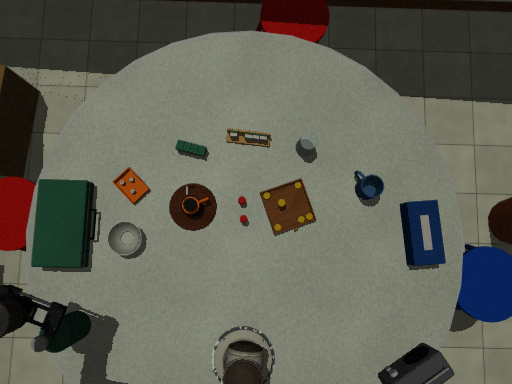

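View pics/wrist0.png

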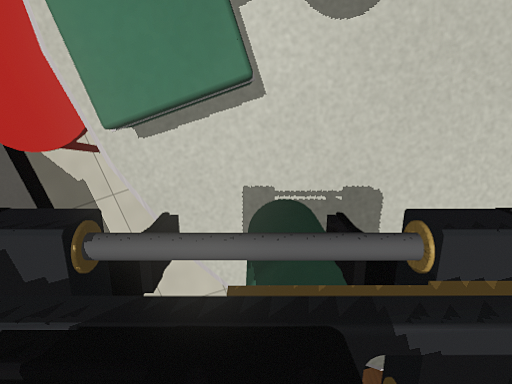

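```bash
cat > h.py <<'E'
import numpy as np, cv2
def K(c):
    f=192/np.tan(np.radians(c['vfov']/2)); return np.array([[f,0,c['cx']],[0,f,c['cy']],[0,0,1.]])
def ray(c,px):
    u=cv2.undistortPoints(np.array(px,float).reshape(-1,1,2),K(c),c['distortion']).reshape(-1,2)
    R=cv2.Rodrigues(np.array(c['rvec']))[0]; t=np.array(c['tvec'])
    return -R.T@t, np.c_[u,np.ones(len(u))]@R
def onz(c,px,z):
    o,d=ray(c,px); return o+d*((z-o[2])/d[:,2])[:,None]
def proj(c,P):
    return cv2.projectPoints(np.array(P,float).reshape(-1,1,3),np.array(c['rvec']),np.array(c['tvec']),K(c),c['distortion'])[0].reshape(-1,2)
def cloud(c,d):
    v,u=np.mgrid[0:384,0:512]; o,dr=ray(c,np.c_[u.ravel(),v.ravel()])
    P=o+dr*d.reshape(-1,1); P[d.ravel()==0]=np.nan
    return P.reshape(384,512,3)
E
python3 - <<'E'
from station import r
from h import *
im=cv2.imread('pics/top0.png'); cr=im[130:250,110:330]; cv2.imwrite('pics/topc.png',cv2.resize(cr,None,fx=3.6,fy=3.6,interpolation=cv2.INTER_CUBIC)[:600,:800])
im=cv2.imread('pics/side0.png'); cr=im[150:310,190:330]; cv2.imwrite('pics/sidec.png',cv2.resize(cr,None,fx=3.7,fy=3.7,interpolation=cv2.INTER_CUBIC))
c=r.get_calibration('top')
P=cloud(c,np.load('pics/top0.npy'))
print('table',P[100,250],P[270,200])
for n,p,z in [('tray',(287,206),.018),('tubetop',(282,203),.051),('stand',(193,206),.01),('hub',(191,205),.088)]:
    print(n,onz(c,[p],z)[0],P[p[1],p[0]])
E
```

```text
table [ 0.92917714 -0.00151634 -0.00248257] [0.29763515 0.15915686 0.00718166]
tray [ 0.53180821 -0.14410822  0.018     ] [ 0.53294518 -0.14540264  0.0057309 ]
tubetop [ 0.53883178 -0.12291664  0.051     ] [ 0.53866386 -0.12276001  0.05268332]
stand [0.52336863 0.19320134 0.01      ] [0.51644725 0.18313787 0.09011425]
hub [0.5198567  0.19033898 0.088     ] [0.52001086 0.19056594 0.08626242]
```

View pics/topc.png

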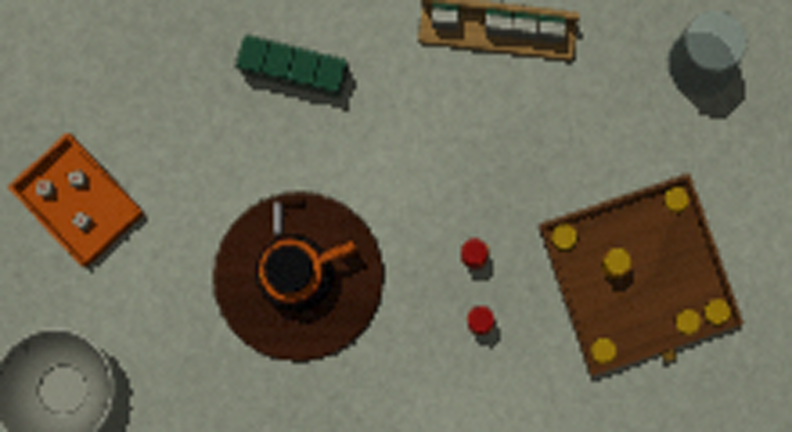

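View pics/sidec.png

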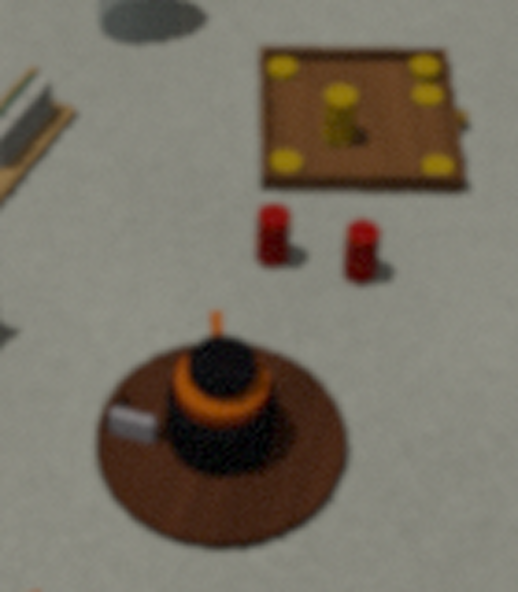

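```bash
cat >> h.py <<'E'
from scipy.spatial.transform import Rotation as Ro
def down(yaw):  # tool x down, tool y at yaw (deg)
    a=np.radians(yaw); x=np.array([0,0,-1.]); y=np.array([np.cos(a),np.sin(a),0]); return np.c_[x,y,np.cross(x,y)]
def delta(s,pos,R):
    R0=np.array(s['ee_rot']); sh=R0.T@(np.array(pos)-s['tcp_pos'])*100
    return np.round(np.r_[sh,np.degrees(Ro.from_matrix(R0.T@R).as_rotvec())/10],3)
E
python3 - <<'E'
from station import r
from h import *
s=r.sense(); c=r.get_calibration('wrist')
R=cv2.Rodrigues(c['rvec'])[0]; o=-R.T@c['tvec']; E=np.array(s['ee_rot'])
print('cam origin in tool',E.T@(o-s['tcp_pos'])); print('cam axes in tool\n',E.T@R.T)
print(s['time_s'])
E
```

```text
cam origin in tool [-0.16183412  0.00053521 -0.06573062]
cam axes in tool
 [[-2.10423590e-04 -2.43200190e-01  9.69976094e-01]
 [ 9.99999439e-01 -1.05837802e-03 -4.84282680e-05]
 [ 1.03837914e-03  9.69975540e-01  2.43200276e-01]]
0.15
```

```bash
python3 - <<'E'
from station import r
from h import *
s=r.sense(); print(delta(s,[0.445,0.15,0.22],down(-90)))
E
```

```text
[ 2.3300e-01  3.3847e+01 -3.7250e+01 -1.8900e+00  1.0000e-03 -1.0000e-02]
```

>>> {"name": "play_rows", "arguments": {"plan": [[[0.05, 6, -6, -0.5, 0, 0], [0.1, 12, -12, -1, 0, 0], [0.1, 17, -17, -1.5, 0, 0], [0.1, 22, -22, -1.89, 0, 0], [0.1, 26, -26, -1.89, 0, 0]]], "hand": 1}}

```text
time_s: 0.78
tcp_pos: [0.3403, 0.3087, 0.2215]
ee_rot: [[0.0, 0.001, -1.0], [0.0, -1.0, -0.001], [-1.0, -0.0, -0.0]]
wrist_force: [1.3, 2.1, -0.5]
gripper_width: 0.999
```

```bash
python3 - <<'E'
from station import r
from h import *
s=r.sense(); print(s['tcp_pos'],s['joints'],delta(s,[0.445,0.15,0.22],down(-90)))
E
```

```text
[0.34026962 0.30867957 0.22154638] [ 6.25702050e+01  5.74121883e+00 -2.17437771e+01  3.87124913e-03
 -6.25115623e+01  2.74891116e+01] [ 1.5500e-01  1.5879e+01 -1.0456e+01  6.0000e-03 -0.0000e+00  0.0000e+00]
```

>>> {"name": "play_rows", "arguments": {"plan": [[[0.05, 4.5, -3, 0, 0, 0], [0.1, 9, -6, 0, 0, 0], [0.15, 13.5, -9, 0, 0, 0], [0.15, 16, -10.5, 0, 0, 0], [0.15, 16, -10.5, 0, 0, 0]]]}}

```text
time_s: 1.4
tcp_pos: [0.4453, 0.1492, 0.2197]
ee_rot: [[-0.001, -0.004, -1.0], [-0.0, -1.0, 0.004], [-1.0, 0.0, 0.001]]
wrist_force: [-0.1, 0.1, 0.8]
gripper_width: 0.995
```

```bash
cat > cap.py <<'E'
import sys
from station import r
from h import *
n,name=sys.argv[1],sys.argv[2]
s=r.sense(); c=r.get_calibration(n); im,d=r.capture(n)
cv2.imwrite(f'pics/{name}.png',im); np.savez(f'pics/{name}.npz',d=d,**c,tcp=s['tcp_pos'],ee=s['ee_rot'])
print(s['time_s'],s['tcp_pos'],s['joints'].round(2),s['wrist_force'].round(2),s['gripper_width'])
E
python3 cap.py wrist w1; python3 -c "
import cv2;im=cv2.imread('pics/w1.png');cv2.imwrite('pics/w1b.png',cv2.resize(im[:220],None,fx=1.56,fy=1.56,interpolation=2))"
```

```text
1.4 [0.44525508 0.14916243 0.21970611] [ 3.841e+01  6.910e+00 -2.066e+01 -1.000e-02 -6.248e+01  5.138e+01] [-0.06  0.12  0.8 ] 0.9950272196959181
```

View pics/w1b.png

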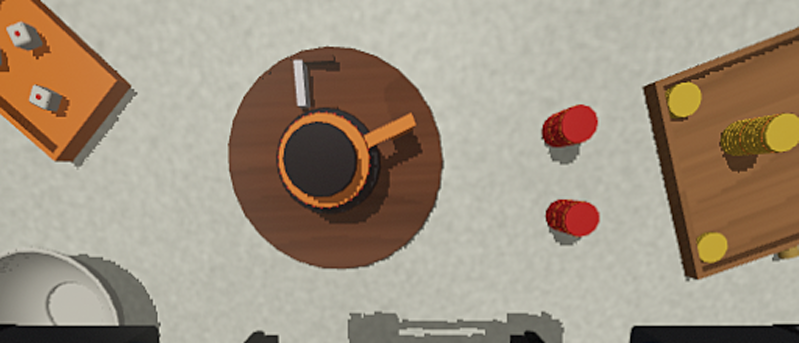

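```bash
cat > meas.py <<'E'
from h import *
def load(n):
    z=np.load(f'pics/{n}.npz'); return cv2.imread(f'pics/{n}.png'),z['d'],{k:(z[k] if z[k].ndim else float(z[k])) for k in ['vfov','cx','cy','distortion','rvec','tvec']}
def circ(P):
    A=np.c_[2*P[:,:2],np.ones(len(P))]; b=(P[:,:2]**2).sum(1); x=np.linalg.lstsq(A,b,rcond=None)[0]
    c=x[:2]; r=np.sqrt(x[2]+c@c); return c,r,np.std(np.linalg.norm(P[:,:2]-c,axis=1)-r)
def biggest(m):
    cs,_=cv2.findContours(m.astype(np.uint8),cv2.RETR_EXTERNAL,cv2.CHAIN_APPROX_NONE); return max(cs,key=cv2.contourArea).reshape(-1,2)
E
python3 - <<'E'
from meas import *
im,d,c=load('w1'); P=cloud(c,d)
print('tableZ',np.nanmedian(P[5:60,300:380,2]))
hsv=cv2.cvtColor(im,cv2.COLOR_BGR2HSV)
# disc: not table (table low saturation bright)
roi=np.zeros(im.shape[:2],bool); roi[20:180,140:290]=1
m=(hsv[...,2]<140)&roi
cn=biggest(m); print('disc',circ(onz(c,cn,.01)),len(cn))
m=(P[...,2]>.082)&roi; cn=biggest(m); print('collar',circ(onz(c,cn,.088)),np.nanmedian(P[...,2][m]))
# tube
roi=np.zeros(im.shape[:2],bool); roi[60:110,455:512]=1
m=(P[...,2]>.045)&roi; cn=biggest(m); cn=cn[cn[:,0]<510];print('tube',circ(onz(c,cn,.051)),cn.min(0),cn.max(0),np.nanmedian(P[...,2][m]))
# arm: points z .055-.07 orange outside ring
ax=circ(onz(c,biggest((P[...,2]>.082)&(np.indices(roi.shape)[1]<300)&(np.indices(roi.shape)[0]<180)),.088))[0]
rr=np.linalg.norm(P[...,:2]-ax,axis=2)
m=(abs(P[...,2]-.0615)<.006)&(rr>.036)&(rr<.07)
q=P[m][:,:2]-ax; print('arm n',m.sum(),np.degrees(np.arctan2(q[:,1],q[:,0])).mean(), rr[m].max())
m=(abs(P[...,2]-.03)<.005)&(rr<.09)&(rr>.04); q=P[m]
q=q[(q[:,0]>ax[0])]; print('backstop n',len(q),q.mean(0)-np.r_[ax,0]); print(np.round(q-np.r_[ax,0],4)[:30])
E
```

```text
tableZ -0.0002561853674954706
disc (array([0.52237865, 0.1939378 ]), np.float64(0.08340715515248223), np.float64(0.0005904715515729856)) 407
collar (array([0.52222913, 0.19415811]), np.float64(0.022305563578235096), np.float64(0.00027075418716051593)) 0.08770836995371573
tube (array([ 0.54061237, -0.11806166]), np.float64(0.012989806062412271), np.float64(0.0005175630719186337)) [487  73] [509  97] 0.05044660617206695
arm n 239 -65.47031042606244 0.06480678556000319
backstop n 193 [0.05358774 0.01756566 0.02936062]
[[0.0694 0.0243 0.031 ]
 [0.0695 0.0233 0.0308]
 [0.0697 0.0224 0.0299]
 [0.0699 0.0215 0.0288]
 [0.0697 0.0202 0.0298]
 [0.0703 0.0196 0.0271]
 [0.0686 0.0246 0.0303]
 [0.069  0.0238 0.0284]
 [0.0688 0.0226 0.029 ]
 [0.0689 0.0216 0.0287]
 [0.0686 0.0202 0.0299]
 [0.0686 0.0191 0.03  ]
 [0.0696 0.0188 0.0256]
 [0.0677 0.0247 0.0298]
 [0.0676 0.0235 0.0301]
 [0.0677 0.0225 0.0296]
 [0.0675 0.0213 0.0304]
 [0.0677 0.0203 0.0298]
 [0.0677 0.0193 0.0294]
 [0.0685 0.0188 0.026 ]
 [0.0668 0.0249 0.0291]
 [0.0669 0.0239 0.0287]
 [0.0664 0.0223 0.0311]
 [0.0664 0.0212 0.031 ]
 [0.0667 0.0204 0.0293]
 [0.0665 0.0192 0.0303]
 [0.0674 0.0188 0.0262]
 [0.0654 0.0235 0.0309]
 [0.0657 0.0226 0.0296]
 [0.0656 0.0215 0.0298]]
```

```bash
python3 - <<'E'
from meas import *
im,d,c=load('w1'); P=cloud(c,d); ax=np.array([.5223,.1940])
Q=P[...,:2]-ax; rr=np.linalg.norm(Q,axis=2)
m=(abs(P[...,2]-.03)<.004)&(rr<.09)&(rr>.04)&(Q[...,0]>0)
q=Q[m]; q=q[q[:,1]>-0.02]; print(len(q))
print(cv2.minAreaRect((q*1000).astype(np.float32)))
v=np.linalg.svd(q-q.mean(0))[2][0]; print('yaw',np.degrees(np.arctan2(*v[::-1]))%180, q.mean(0))
cr=im[25:125,140:300]; cv2.imwrite('pics/w1c.png',cv2.resize(cr,None,fx=5,fy=5,interpolation=2))
E
```

```text
175
((55.17033767700195, 21.28384780883789), (29.8644962310791, 6.263232707977295), 3.1618363857269287)
yaw 2.5651585847871843 [0.055277   0.02117578]
```

View pics/w1c.png

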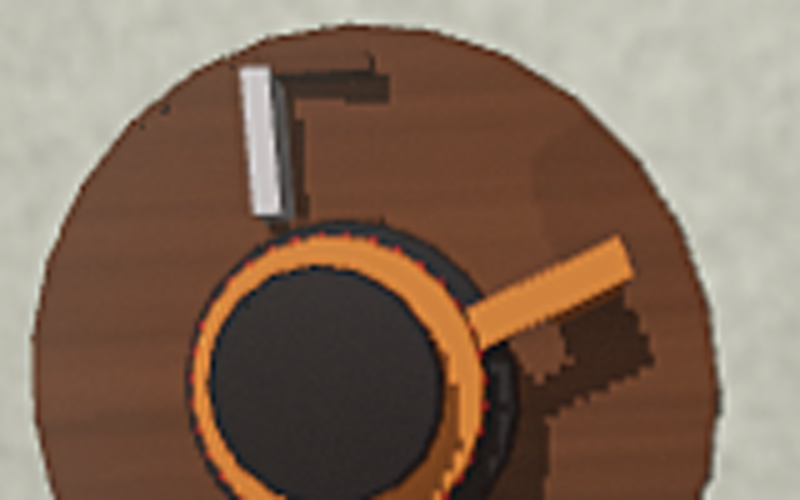

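>>> {"name": "play_rows", "arguments": {"plan": [[[0, 6, 0.7, -0.28, 0, 0], [0, 12, 1.4, -0.28, 0, 0], [0, 18, 2.1, -0.28, 0, 0], [0, 24, 2.9, -0.28, 0, 0], [0, 29, 3.7, -0.28, 0, 0]]]}}

```text
time_s: 2.08
tcp_pos: [0.4076, -0.14, 0.2203]
ee_rot: [[0.001, 0.051, -0.999], [0.0, -0.999, -0.051], [-1.0, -0.0, -0.001]]
wrist_force: [0.5, 0.4, -0.6]
gripper_width: 0.997
```

>>> {"name": "play_rows", "arguments": {"plan": [[[0, 1, 0, 0, 0, 0], [0, 2, 0, 0, 0, 0], [0, 2, 0, 0, 0, 0]]]}}

```text
time_s: 2.45
tcp_pos: [0.4093, -0.1586, 0.22]
ee_rot: [[-0.0, 0.05, -0.999], [0.0, -0.999, -0.05], [-1.0, -0.0, 0.0]]
wrist_force: [-0.4, 0.0, 0.4]
gripper_width: 0.998
```

```bash
python3 cap.py wrist w2; python3 - <<'E'
from meas import *
from station import r
im,d,c=load('w2'); P=cloud(c,d); s=r.sense()
cv2.imwrite('pics/w2b.png',cv2.resize(im[:260],None,fx=1.56,fy=1.56,interpolation=2))
hsv=cv2.cvtColor(im,cv2.COLOR_BGR2HSV)
rr=np.linalg.norm(P[...,:2]-[.5406,-.118],axis=2)
m=(P[...,2]>.046)&(rr<.03); cn=biggest(m); C,ra,sd=circ(onz(c,cn,.051)); print('tube',C,ra,sd,cn.min(0),cn.max(0))
q=P[m]; print(q.mean(0)); print(hsv[m].mean(0))
print(s['ee_rot'].round(4)); print(delta(s,[*C,.10],down(-87.2)))
E
```

```text
2.45 [ 0.40931544 -0.15861924  0.2199874 ] [ 1.600e-01  3.690e+00 -2.428e+01 -1.000e-02 -6.203e+01  9.271e+01] [-0.45  0.04  0.44] 0.9978767539420055
tube [ 0.54052707 -0.12173384] 0.012666950947472779 0.0002790009395285352 [211  35] [235  61]
[ 0.54071474 -0.12169773  0.0504802 ]
[ 23.37988827 170.05772812 185.40409683]
[[-1.000e-04  5.040e-02 -9.987e-01]
 [ 1.000e-04 -9.987e-01 -5.040e-02]
 [-1.000e+00 -1.000e-04  1.000e-04]]
[ 1.2001e+01 -3.0010e+00 -1.3295e+01  9.0000e-03  0.0000e+00  1.0000e-03]
```

View pics/w2b.png

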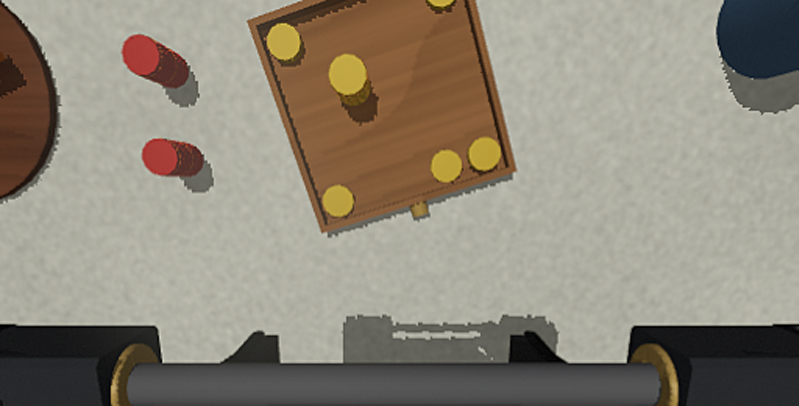

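>>> {"name": "play_rows", "arguments": {"plan": [[[1, -1.5, -5.5, 0, 0, 0], [3, -3, -11, 0, 0, 0], [6, -3, -13.3, 0, 0, 0], [12, -3, -13.3, 0, 0, 0], [12, -3, -13.3, 0, 0, 0]]]}}

```text
time_s: 3.12
tcp_pos: [0.5368, -0.1215, 0.0957]
ee_rot: [[-0.012, 0.05, -0.999], [0.0, -0.999, -0.05], [-1.0, -0.001, 0.012]]
wrist_force: [0.2, -0.0, 0.6]
gripper_width: 0.999
```

```bash
python3 - <<'E'
from meas import *
from station import r
s=r.sense(); print(s['time_s'],s['tcp_pos'],s['wrist_force'],delta(s,[.5406,-.1217,.029],down(-87.2)))
E
python3 cap.py side s1; python3 -c "
import cv2;im=cv2.imread('pics/s1.png');cv2.imwrite('pics/s1b.png',cv2.resize(im[100:260,200:360],None,fx=3.7,fy=3.7,interpolation=2))"
```

```text
3.125 [ 0.53677249 -0.12153462  0.09569197] [ 0.20405343 -0.04684791  0.59979215] [ 6.664e+00  4.000e-02 -4.600e-01  7.000e-03  6.800e-02  4.000e-03]
3.125 [ 0.53677249 -0.12153462  0.09569197] [ 4.090e+00  2.242e+01 -1.926e+01 -7.000e-02 -4.899e+01  8.883e+01] [ 0.2  -0.05  0.6 ] 0.9988893957676783
```

View pics/s1b.png

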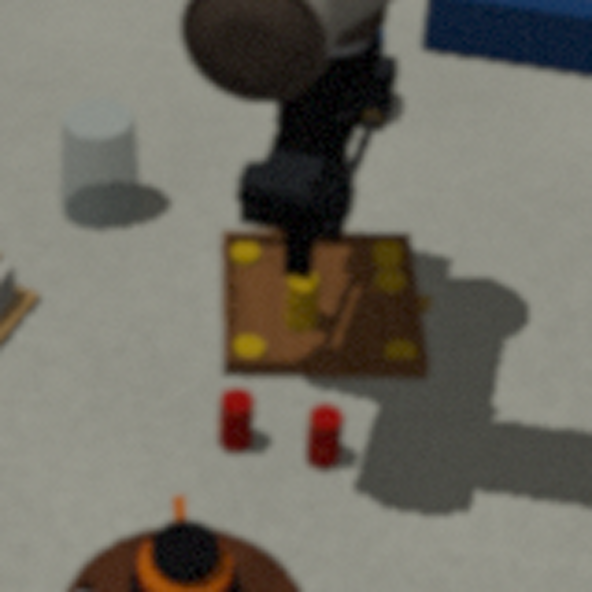

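>>> {"name": "play_rows", "arguments": {"plan": [[[0, 0, 0, 0, 0, 0], [0, 0, 0, 0, 0, 0], [0, 0, 0, 0, 0, 0]]]}}

```text
time_s: 3.55
tcp_pos: [0.541, -0.1229, 0.1018]
ee_rot: [[0.003, 0.049, -0.999], [0.0, -0.999, -0.049], [-1.0, 0.0, -0.003]]
wrist_force: [-0.1, 0.2, 0.7]
gripper_width: 1.001
```

```bash
cat > st.py <<'E'
import sys
from meas import *
from station import r
a=[float(v) for v in sys.argv[1:]]
s=r.sense(); print(s['time_s'],s['tcp_pos'].round(4),'F',s['wrist_force'].round(2),'M',s['moment'].round(3),'w',round(s['gripper_width'],3),'yaw',np.degrees(np.arctan2(s['ee_rot'][1,1],s['ee_rot'][0,1])).round(2),'j6',s['joints'][5].round(1))
if a: print(delta(s,a[:3],down(a[3])))
E
python3 st.py .5406 -.1217 .029 -87.2
```

```text
3.55 [ 0.541  -0.1229  0.1018] F [-0.09  0.24  0.66] M [-0.023  0.013 -0.012] w 1.001 yaw -87.2 j6 88.8
[ 7.281 -0.118  0.054  0.    -0.019 -0.   ]
```

>>> {"name": "play_rows", "arguments": {"plan": [[[2.5, 0, 0, 0, 0, 0], [5, 0, 0, 0, 0, 0], [6.5, 0, 0, 0, 0, 0], [7.1, 0, 0, 0, 0, 0], [7.1, 0, 0, 0, 0, 0]]]}}

```text
time_s: 4.18
tcp_pos: [0.5405, -0.1229, 0.0293]
ee_rot: [[0.0, 0.049, -0.999], [-0.0, -0.999, -0.049], [-1.0, 0.0, -0.0]]
wrist_force: [0.2, -0.1, 0.2]
gripper_width: 1.001
```

```bash
python3 st.py .5406 -.1217 .029 -87.2
```

```text
4.175 [ 0.5405 -0.1229  0.0293] F [ 0.24 -0.1   0.21] M [-0.101 -0.022 -0.064] w 1.001 yaw -87.19 j6 88.8
[ 0.029 -0.117 -0.014  0.001 -0.002 -0.001]
```

>>> {"name": "play_rows", "arguments": {"plan": [[[0, -0.12, 0, 0, 0, 0], [0, -0.12, 0, 0, 0, 0], [0, -0.12, 0, 0, 0, 0], [0, -0.12, 0, 0, 0, 0], [0, -0.12, 0, 0, 0, 0]]], "hand": 0}}

```text
time_s: 4.8
tcp_pos: [0.5402, -0.1216, 0.0291]
ee_rot: [[0.0, 0.049, -0.999], [-0.0, -0.999, -0.049], [-1.0, 0.0, -0.0]]
wrist_force: [-0.8, 0.2, -0.3]
gripper_width: 0.517
```

>>> {"name": "play_rows", "arguments": {"plan": [[[0, 0, 0, 0, 0, 0], [0, 0, 0, 0, 0, 0]]]}}

```text
time_s: 5.05
tcp_pos: [0.5402, -0.1216, 0.0291]
ee_rot: [[0.0, 0.049, -0.999], [0.0, -0.999, -0.049], [-1.0, -0.0, -0.0]]
wrist_force: [0.1, 0.2, -0.2]
gripper_width: 0.289
```

```bash
python3 st.py .5406 -.1217 .17 -87.2
```

```text
5.05 [ 0.5402 -0.1216  0.0291] F [ 0.09  0.16 -0.25] M [-0.005 -0.037  0.012] w 0.289 yaw -87.2 j6 88.7
[-1.4094e+01  1.2000e-02 -3.9000e-02  0.0000e+00 -0.0000e+00  0.0000e+00]
```

>>> {"name": "play_rows", "arguments": {"plan": [[[0, 0, 0, 0, 0, 0], [-0.5, 0, 0, 0, 0, 0], [-2, 0, 0, 0, 0, 0], [-5, 0, 0, 0, 0, 0], [-9, 0, 0, 0, 0, 0]]]}}

```text
time_s: 5.68
tcp_pos: [0.5396, -0.1216, 0.1202]
ee_rot: [[-0.001, 0.049, -0.999], [-0.0, -0.999, -0.049], [-1.0, 0.0, 0.001]]
wrist_force: [1.1, -0.0, -1.2]
gripper_width: 0.287
```

```bash
python3 st.py .5783 .1947 .13 -87.2
```

```text
5.675 [ 0.5396 -0.1216  0.1202] F [ 1.11 -0.05 -1.17] M [-0.032 -0.108  0.042] w 0.287 yaw -87.2 j6 88.7
[-9.8700e-01 -3.1407e+01 -5.4110e+00  0.0000e+00  8.0000e-03 -0.0000e+00]
```

>>> {"name": "play_rows", "arguments": {"plan": [[[-1, -6, -1, 0, 0, 0], [-1, -12, -2, 0, 0, 0], [-1, -18, -3, 0, 0, 0], [-1, -24, -4, 0, 0, 0], [-1, -29, -5, 0, 0, 0]]]}}

```text
time_s: 6.3
tcp_pos: [0.5761, 0.1729, 0.1305]
ee_rot: [[0.002, 0.05, -0.999], [0.001, -0.999, -0.05], [-1.0, -0.001, -0.002]]
wrist_force: [-0.5, -0.7, -0.9]
gripper_width: 0.291
```

>>> {"name": "play_rows", "arguments": {"plan": [[[0, -1.5, -0.25, 0, 0, 0], [0, -2.4, -0.4, 0, 0, 0], [0, -2.4, -0.4, 0, 0, 0], [0, -2.4, -0.4, 0, 0, 0]]]}}

```text
time_s: 6.8
tcp_pos: [0.5786, 0.1933, 0.1292]
ee_rot: [[-0.0, 0.047, -0.999], [-0.0, -0.999, -0.047], [-1.0, 0.0, 0.0]]
wrist_force: [-0.2, -0.1, -1.4]
gripper_width: 0.292
```

```bash
python3 st.py .5783 .1947 .05 -87.2; python3 cap.py wrist w3;python3 - <<'E'
import cv2
im=cv2.imread('pics/w3.png');cv2.imwrite('pics/w3b.png',cv2.resize(im,None,fx=1.56,fy=1.56,interpolation=2))
E
```

```text
6.8 [0.5786 0.1933 0.1292] F [-0.15 -0.1  -1.36] M [-0.067 -0.019  0.025] w 0.292 yaw -87.28 j6 59.1
[ 7.924e+00 -1.380e-01  2.500e-02 -8.000e-03  2.000e-03 -1.000e-03]
6.8 [0.57863697 0.19334912 0.12924371] [ 33.66  25.1   -9.    -0.   -55.92  59.06] [-0.15 -0.1  -1.36] 0.2923617828407074
```

View pics/w3b.png

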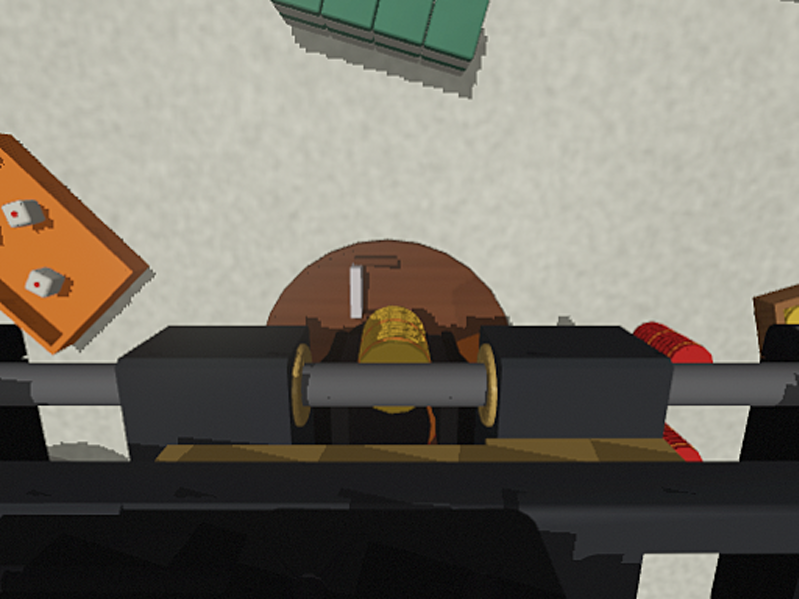

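```bash
python3 - <<'E'
from meas import *
im,d,c=load('w3'); P=cloud(c,d); ax=np.array([.5223,.1940])
z=np.load('pics/w3.npz'); tcp=z['tcp']
a=np.radians(2.8); Rm=np.array([[np.cos(a),-np.sin(a)],[np.sin(a),np.cos(a)]])
S=(P[...,:2]-ax)@Rm  # stand coords
m=(P[...,2]>.018)&(P[...,2]<.026)&(S[...,0]>.06)&(S[...,0]<.09)&(S[...,1]<.02)&(S[...,1]>-.04)
q=np.c_[S[m],P[...,2][m]]; print('outer wall',len(q),q.min(0),q.max(0),q.mean(0))
m=(abs(P[...,2]-.03)<.003)&(S[...,0]>.03)&(abs(S[...,1]-.02)<.01); q=S[m]; print('backstop',len(q),np.percentile(q,[2,98],axis=0))
# disc outline from this view
hsv=cv2.cvtColor(im,cv2.COLOR_BGR2HSV)
# tube points
m=(P[...,2]>.10)&(P[...,2]<.16)&(hsv[...,1]>120)&(hsv[...,0]>18)&(hsv[...,0]<32)
q=P[m]; print('tube pts',len(q),q.min(0),q.max(0))
lo=q[(q[:,2]<.125)]; 
for zl in np.arange(.10,.15,.008):
    w=q[(abs(q[:,2]-zl)<.004)]
    if len(w)>8: print(zl.round(3),len(w),circ(w)[:2], w[:,0].max(), w[:,1].mean())
C,ra,sd=circ(q); print('circle all',C,ra,sd,'tcp',tcp)
# fixed radius fit
from scipy.optimize import least_squares
f=least_squares(lambda p:np.linalg.norm(q[:,:2]-p,axis=1)-.013,tcp[:2],loss='soft_l1',f_scale=.001); print('r13 fit',f.x,(f.x-ax)@Rm)
E
```

```text
outer wall 144 [ 0.07091118 -0.00544993  0.01806567] [0.07579343 0.01983477 0.02581161] [0.07360072 0.00732115 0.02168974]
backstop 297 [[0.03242131 0.01201486]
 [0.19977588 0.02792814]]
tube pts 1241 [0.56750029 0.18040439 0.10617138] [0.59302269 0.20612455 0.15269763]
0.108 76 (array([0.57951012, 0.19314804]), np.float64(0.01291548510907496)) 0.5926988277972509 0.19387038144352853
0.116 139 (array([0.57959658, 0.19312347]), np.float64(0.01290657606446088)) 0.5928788701336146 0.1934390092623151
0.124 73 (array([0.57959201, 0.19311354]), np.float64(0.012910713123162982)) 0.5928499278452981 0.19414731409652167
0.132 179 (array([0.57960435, 0.19297912]), np.float64(0.012914350151376965)) 0.592968155501469 0.19391691353970741
0.14 190 (array([0.57942913, 0.19294258]), np.float64(0.013081152650058294)) 0.5930226863047515 0.19343902712986386
0.148 573 (array([0.58007892, 0.19302468]), np.float64(0.010681556257035804)) 0.5927533772499891 0.1932687451271132
circle all [0.58075628 0.19312193] 0.01120755414362606 0.0016522902915446244 tcp [0.57863697 0.19334912 0.12924371]
r13 fit [0.57906933 0.19302446] [ 0.0566539  -0.00374755]
```

>>> {"name": "play_rows", "arguments": {"plan": [[[1, -0.14, 0.09, 0, 0, 0], [3, -0.14, 0.09, 0, 0, 0], [5, -0.14, 0.09, 0, 0, 0], [7, -0.14, 0.09, 0, 0, 0], [7, -0.14, 0.09, 0, 0, 0]]]}}

```text
time_s: 7.48
tcp_pos: [0.5763, 0.1948, 0.0568]
ee_rot: [[-0.005, 0.048, -0.999], [-0.003, -0.999, -0.048], [-1.0, 0.002, 0.005]]
wrist_force: [-0.7, 0.4, -0.7]
gripper_width: 0.289
```

```bash
python3 st.py .5776 .1947 .0345 -87.2
```

```text
7.475 [0.5763 0.1948 0.0568] F [-0.74  0.36 -0.75] M [-0.022 -0.02  -0.023] w 0.289 yaw -87.25 j6 58.9
[ 2.228  0.007 -0.142 -0.005  0.027 -0.014]
```

Still settling; hold before going on.

>>> {"name": "play_rows", "arguments": {"plan": [[[0, 0, 0, 0, 0, 0], [0, 0, 0, 0, 0, 0], [0, 0, 0, 0, 0, 0], [0, 0, 0, 0, 0, 0]]]}}

```text
time_s: 7.98
tcp_pos: [0.5779, 0.1961, 0.0595]
ee_rot: [[0.001, 0.049, -0.999], [0.0, -0.999, -0.049], [-1.0, -0.0, -0.001]]
wrist_force: [0.0, 0.1, 0.0]
gripper_width: 0.291
```

```bash
python3 st.py .5776 .1947 .0345 -87.2; python3 cap.py wrist w4; python3 - <<'E'
from meas import *
im,d,c=load('w4'); P=cloud(c,d); ax=np.array([.5223,.1940])
a=np.radians(2.8); Rm=np.array([[np.cos(a),-np.sin(a)],[np.sin(a),np.cos(a)]])
hsv=cv2.cvtColor(im,cv2.COLOR_BGR2HSV); S=(P[...,:2]-ax)@Rm
m=(P[...,2]>.03)&(P[...,2]<.07)&(hsv[...,1]>120)&(hsv[...,0]>18)&(hsv[...,0]<32)&(abs(S[...,0]-.056)<.03)&(abs(S[...,1])<.03)
q=np.c_[S[m],P[...,2][m]]; print(len(q),q.min(0),q.max(0)); w=q[q[:,2]<.065]; print(circ(w))
m=(P[...,2]>.018)&(P[...,2]<.026)&(S[...,0]>.06)&(S[...,0]<.09)&(S[...,1]<.02)&(S[...,1]>-.04)
q=np.c_[S[m],P[...,2][m]]; print('outer wall',len(q),np.percentile(q,[2,50,98],axis=0).round(4))
cv2.imwrite('pics/w4b.png',cv2.resize(im[130:300,150:350],None,fx=3.5,fy=3.5,interpolation=2))
E
```

```text
7.975 [0.5779 0.1961 0.0595] F [0.05 0.09 0.02] M [-0.047 -0.011  0.039] w 0.291 yaw -87.2 j6 58.9
[ 2.502e+00  1.400e-01  4.300e-02  0.000e+00 -4.000e-03  2.000e-03]
7.975 [0.57794828 0.19610849 0.05951966] [ 33.92  29.56 -13.12  -0.   -47.27  58.88] [0.05 0.09 0.02] 0.2908484941342897
590 [ 0.02714176 -0.01373422  0.03596876] [0.07006764 0.01202612 0.06999087]
(array([ 0.04895113, -0.00093854]), np.float64(0.019841392882514394), np.float64(0.0009422772518179252))
outer wall 282 [[ 0.0658 -0.0056  0.0182]
 [ 0.0739  0.0084  0.0217]
 [ 0.0758  0.0196  0.025 ]]
```

View pics/w4b.png

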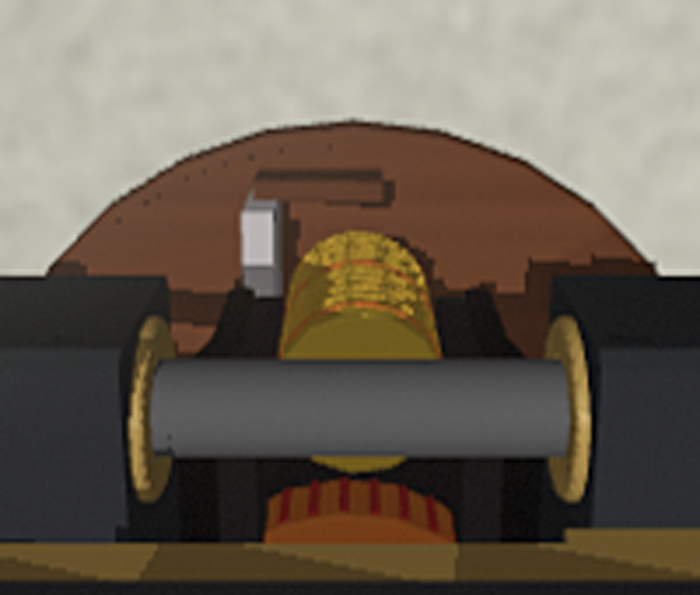

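>>> {"name": "play_rows", "arguments": {"plan": [[[0, 0.13, 0.08, 0, 0, 0], [0.7, 0.13, 0.08, 0, 0, 0], [1.4, 0.13, 0.08, 0, 0, 0], [1.9, 0.13, 0.08, 0, 0, 0], [2.2, 0.13, 0.08, 0, 0, 0]]]}}

```text
time_s: 8.65
tcp_pos: [0.5769, 0.1946, 0.0364]
ee_rot: [[-0.001, 0.049, -0.999], [-0.0, -0.999, -0.049], [-1.0, 0.0, 0.001]]
wrist_force: [0.3, -0.8, -0.3]
gripper_width: 0.29
```

>>> {"name": "play_rows", "arguments": {"plan": [[[0.1, 0, 0, 0, 0, 0], [0.2, 0, 0, 0, 0, 0], [0.2, 0, 0, 0, 0, 0], [0.2, 0, 0, 0, 0, 0]]]}}

```text
time_s: 9.15
tcp_pos: [0.5772, 0.1947, 0.0353]
ee_rot: [[0.0, 0.049, -0.999], [0.0, -0.999, -0.049], [-1.0, -0.0, -0.0]]
wrist_force: [0.0, 0.2, -0.1]
gripper_width: 0.289
```

```bash
python3 st.py .5776 .1947 .0345 -87.2
```

```text
9.15 [0.5772 0.1947 0.0353] F [ 0.04  0.21 -0.07] M [-0.034 -0.021 -0.029] w 0.289 yaw -87.2 j6 59.0
[ 0.076  0.001 -0.043  0.    -0.002  0.001]
```

>>> {"name": "play_rows", "arguments": {"plan": [[[0.05, 0, 0, 0, 0, 0], [0.08, 0, 0, 0, 0, 0], [0.1, 0, 0, 0, 0, 0], [0.1, 0, 0, 0, 0, 0]]]}}

```text
time_s: 9.65
tcp_pos: [0.5771, 0.1947, 0.0341]
ee_rot: [[-0.0, 0.049, -0.999], [-0.0, -0.999, -0.049], [-1.0, 0.0, 0.0]]
wrist_force: [0.5, -0.3, -1.3]
gripper_width: 0.29
```

```bash
python3 st.py .5776 .1947 .0345 -87.2
```

```text
9.65 [0.5771 0.1947 0.0341] F [ 0.48 -0.27 -1.33] M [-0.037 -0.066  0.012] w 0.29 yaw -87.19 j6 59.0
[-0.043  0.001 -0.053  0.001  0.    -0.   ]
```

>>> {"name": "play_rows", "arguments": {"plan": [[[0, 0, 0, 0, 0, 0], [0, 0, 0, 0, 0, 0], [0, 0, 0, 0, 0, 0], [0, 0, 0, 0, 0, 0]]], "hand": 0.6}}

```text
time_s: 10.15
tcp_pos: [0.5771, 0.1947, 0.0341]
ee_rot: [[0.0, 0.049, -0.999], [0.0, -0.999, -0.049], [-1.0, -0.0, -0.0]]
wrist_force: [-0.9, 0.1, 0.2]
gripper_width: 0.582
```

```bash
python3 st.py
```

```text
10.15 [0.5771 0.1947 0.0341] F [-0.91  0.06  0.22] M [-0.018 -0.004  0.029] w 0.582 yaw -87.19 j6 59.0
```

>>> {"name": "play_rows", "arguments": {"plan": [[[-1, 0, 0, 0, 0, 0], [-4, 0, 0, 0, 0, 0], [-9, 0, 0, 0, 0, 0], [-13, 1, 4, 0, 0, 0], [-17, 3, 8, 0, 0, 0]]]}}

```text
time_s: 10.78
tcp_pos: [0.498, 0.1607, 0.206]
ee_rot: [[0.001, 0.05, -0.999], [0.001, -0.999, -0.05], [-1.0, -0.0, -0.001]]
wrist_force: [0.3, 0.3, 1.2]
gripper_width: 0.599
```

>>> {"name": "play_rows", "arguments": {"plan": [[[-1, 1, 4, 0, 0, 0], [-1, 1, 5, 0, 0, 0], [-1, 1, 5, 0, 0, 0], [-1, 1, 5, 0, 0, 0]]]}}

```text
time_s: 11.28
tcp_pos: [0.4499, 0.1487, 0.2137]
ee_rot: [[-0.0, 0.049, -0.999], [-0.001, -0.999, -0.049], [-1.0, 0.0, 0.0]]
wrist_force: [-0.1, 0.3, 0.8]
gripper_width: 0.602
```

```bash
python3 st.py; python3 cap.py wrist w5; python3 - <<'E'
from meas import *
im,d,c=load('w5'); P=cloud(c,d)
roi=(np.indices(im.shape[:2])[0]<190)&(np.indices(im.shape[:2])[1]>120)&(np.indices(im.shape[:2])[1]<320)
m=(P[...,2]>.082)&(P[...,2]<.093)&roi; cn=biggest(m); ax,ra,_=circ(onz(c,cn,.088)); print('collar',ax,ra)
hsv=cv2.cvtColor(im,cv2.COLOR_BGR2HSV)
m=(hsv[...,2]<140)&roi; cn=biggest(m); print('disc',circ(onz(c,cn,.01)))
ax=np.array([.5223,.1940]); a=np.radians(2.8); Rm=np.array([[np.cos(a),-np.sin(a)],[np.sin(a),np.cos(a)]]); S=(P[...,:2]-ax)@Rm
m=(P[...,2]>.05)&(P[...,2]<.062)&(abs(S[...,0]-.056)<.022)&(abs(S[...,1])<.025)&(hsv[...,0]>18)
cn=biggest(m); C,ra,sd=circ(onz(c,cn,.056)); print('tube',C,ra,sd,(C-ax)@Rm,np.nanmedian(P[...,2][m]))
rr=np.linalg.norm(S,axis=2); m=(abs(P[...,2]-.0615)<.004)&(rr>.04)&(rr<.068)&(hsv[...,0]<15)&(hsv[...,1]>120); q=S[m]; print('arm',len(q),np.degrees(np.arctan2(q[:,1],q[:,0])).mean())
cv2.imwrite('pics/w5b.png',cv2.resize(im[20:200,120:320],None,fx=3.3,fy=3.3,interpolation=2))
E
```

```text
11.275 [0.4499 0.1487 0.2137] F [-0.08  0.31  0.85] M [-0.037 -0.019  0.023] w 0.602 yaw -87.19 j6 54.8
11.275 [0.44992928 0.14874393 0.2136824 ] [ 3.801e+01  7.640e+00 -2.072e+01  1.000e-02 -6.167e+01  5.479e+01] [-0.08  0.31  0.85] 0.6017142962226559
collar [0.52229608 0.19418366] 0.022321655282127924
disc (array([0.52255222, 0.19407367]), np.float64(0.08322698034777104), np.float64(0.0005298961880436433))
tube [0.57785131 0.1941769 ] 0.012307063805321617 0.0003023519317450751 [ 0.05549363 -0.00253698] 0.0556680896627576
arm 98 -68.83538794219923
```

View pics/w5b.png

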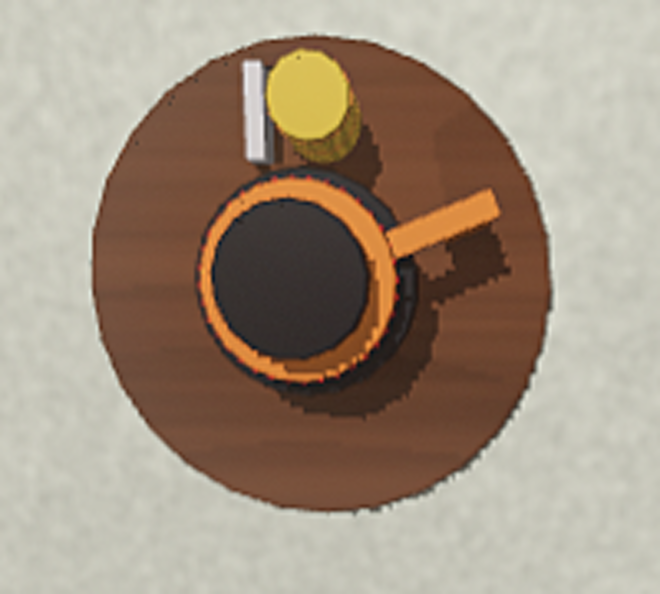

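>>> {"name": "play_rows", "arguments": {"plan": [[[0, -1, -1.5, 1, 0, 0], [0, -2, -3, 2, 0, 0], [0, -3, -5, 3, 0, 0], [0, -4.2, -7.45, 4, 0, 0], [0, -4.2, -7.45, 4.78, 0, 0]]], "hand": 0.9}}

```text
time_s: 11.95
tcp_pos: [0.5236, 0.1949, 0.2123]
ee_rot: [[-0.001, -0.711, -0.704], [-0.001, -0.704, 0.711], [-1.0, 0.002, -0.0]]
wrist_force: [-0.8, -0.6, -0.7]
gripper_width: 0.895
```

>>> {"name": "play_rows", "arguments": {"plan": [[[0, 0, 0, 0, 0, 0], [0, 0, 0, 0, 0, 0], [0, 0, 0, 0, 0, 0]]]}}

```text
time_s: 12.32
tcp_pos: [0.5215, 0.1939, 0.214]
ee_rot: [[-0.0, -0.706, -0.708], [-0.0, -0.708, 0.706], [-1.0, 0.0, -0.0]]
wrist_force: [-0.2, 0.5, 0.3]
gripper_width: 0.905
```

```bash
python3 st.py .5223 .1941 .1 -135
```

```text
12.325 [0.5215 0.1939 0.214 ] F [-0.16  0.48  0.34] M [ 0.043 -0.049  0.047] w 0.905 yaw -134.94 j6 8.0
[ 1.1401e+01 -7.6000e-02 -4.0000e-02  6.0000e-03 -0.0000e+00 -1.0000e-03]
```

>>> {"name": "play_rows", "arguments": {"plan": [[[3, -0.08, -0.04, 0, 0, 0], [7, -0.08, -0.04, 0, 0, 0], [10, -0.08, -0.04, 0, 0, 0], [11, -0.08, -0.04, 0, 0, 0], [11, -0.08, -0.04, 0, 0, 0]]]}}

```text
time_s: 12.95
tcp_pos: [0.5226, 0.1943, 0.1043]
ee_rot: [[0.0, -0.707, -0.708], [-0.0, -0.708, 0.707], [-1.0, 0.0, -0.0]]
wrist_force: [-0.3, 0.7, 0.3]
gripper_width: 0.901
```

>>> {"name": "play_rows", "arguments": {"plan": [[[0, 0, 0, 0, 0, 0], [0, 0, 0, 0, 0, 0], [0, 0, 0, 0, 0, 0]]]}}

```text
time_s: 13.32
tcp_pos: [0.5227, 0.1945, 0.1048]
ee_rot: [[0.001, -0.707, -0.707], [0.001, -0.707, 0.707], [-1.0, -0.001, -0.0]]
wrist_force: [-0.3, -0.5, -0.5]
gripper_width: 0.899
```

```bash
python3 st.py .5223 .1941 .059 -135; python3 cap.py wrist w6; python3 - <<'E'
from meas import *
im,d,c=load('w6');cv2.imwrite('pics/w6b.png',cv2.resize(im,None,fx=1.56,fy=1.56,interpolation=2))
E
```

```text
13.325 [0.5227 0.1945 0.1048] F [-0.3  -0.47 -0.53] M [ 0.079 -0.011  0.029] w 0.899 yaw -134.99 j6 8.0
[ 4.584e+00  6.000e-02  4.000e-03  1.000e-03 -1.000e-03  9.000e-03]
13.325 [0.52269454 0.19445927 0.10484506] [ 37.06  22.06 -18.24   0.   -49.61   7.95] [-0.3  -0.47 -0.53] 0.8987430088746537
```

View pics/w6b.png

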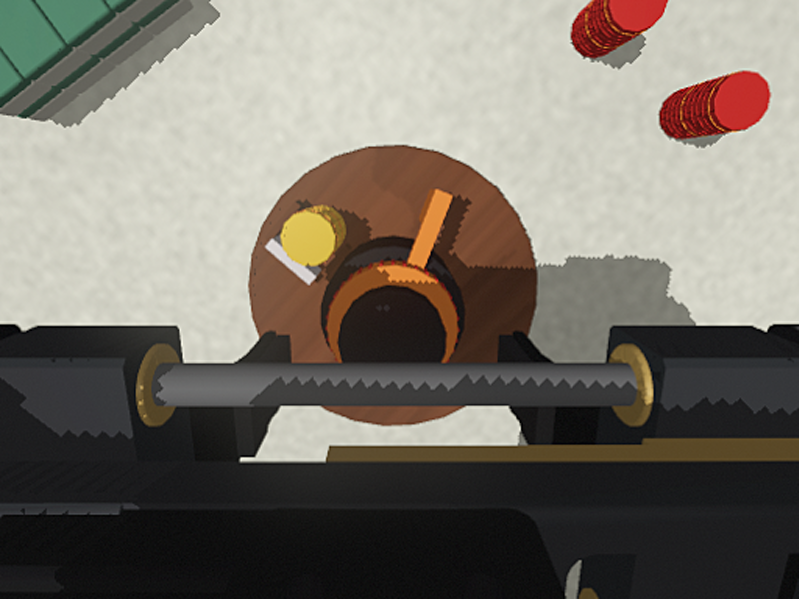

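>>> {"name": "play_rows", "arguments": {"plan": [[[1, 0.05, 0, 0, 0, 0], [2.2, 0.05, 0, 0, 0, 0], [3.4, 0.05, 0, 0, 0, 0], [4.2, 0.05, 0, 0, 0, 0], [4.5, 0.05, 0, 0, 0, 0]]]}}

```text
time_s: 14.0
tcp_pos: [0.5217, 0.1936, 0.0581]
ee_rot: [[-0.001, -0.707, -0.707], [-0.001, -0.707, 0.707], [-1.0, 0.002, 0.0]]
wrist_force: [-0.4, -0.3, 0.0]
gripper_width: 0.899
```

>>> {"name": "play_rows", "arguments": {"plan": [[[0, 0, 0, 0, 0, 0], [0, 0, 0, 0, 0, 0], [0, 0, 0, 0, 0, 0]]]}}

```text
time_s: 14.38
tcp_pos: [0.5223, 0.194, 0.0595]
ee_rot: [[0.001, -0.707, -0.707], [0.001, -0.707, 0.707], [-1.0, -0.001, -0.0]]
wrist_force: [-0.6, 0.1, 1.1]
gripper_width: 0.9
```

```bash
python3 st.py .5223 .1941 .0595 -135; python3 cap.py wrist w7; python3 cap.py side s7; python3 - <<'E'
from meas import *
im,d,c=load('w7');cv2.imwrite('pics/w7b.png',cv2.resize(im[100:300,130:380],None,fx=3,fy=3,interpolation=2))
E
```

```text
14.375 [0.5223 0.194  0.0595] F [-0.65  0.06  1.05] M [ 0.04  -0.002 -0.046] w 0.9 yaw -134.99 j6 8.0
[-0.001 -0.007  0.002  0.001 -0.001  0.005]
14.375 [0.52226702 0.1940343  0.05949491] [ 37.05  25.38 -20.94   0.   -43.63   7.95] [-0.65  0.06  1.05] 0.900390456707979
14.425 [0.52219927 0.19400169 0.0594466 ] [ 37.05  25.38 -20.94   0.   -43.63   7.96] [-0.01  0.39 -0.84] 0.8999307182722921
```

View pics/w7b.png

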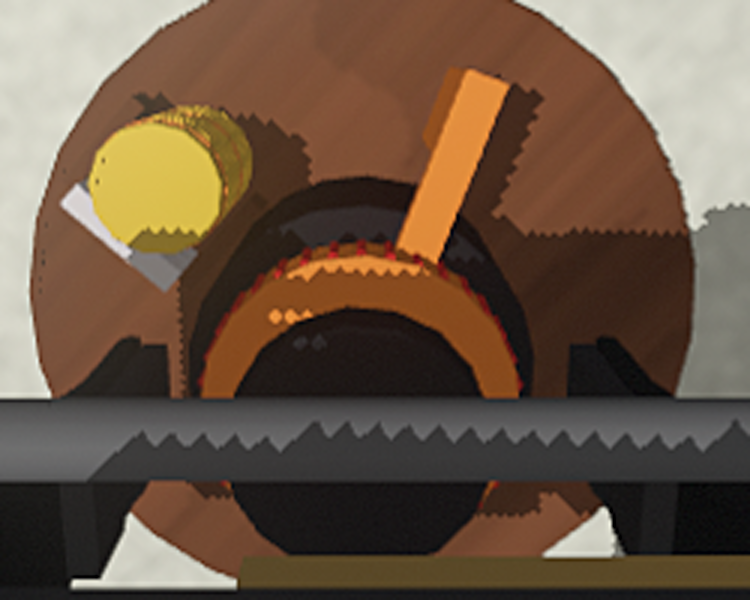

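>>> {"name": "play_rows", "arguments": {"plan": [[[0, -0.04, 0, 0, 0, 0], [0, -0.04, 0, 0, 0, 0], [0, -0.04, 0, 0, 0, 0]]], "hand": 0.72}}

```text
time_s: 14.85
tcp_pos: [0.5223, 0.1942, 0.0591]
ee_rot: [[0.0, -0.707, -0.707], [0.0, -0.707, 0.707], [-1.0, -0.0, 0.0]]
wrist_force: [0.5, 0.3, 0.9]
gripper_width: 0.737
```

>>> {"name": "play_rows", "arguments": {"plan": [[[0, 0, 0, 0, 0, 0], [0, 0, 0, 0, 0, 0], [0, 0, 0, 0, 0, 0]]], "hand": 0}}

```text
time_s: 15.22
tcp_pos: [0.5233, 0.1951, 0.0592]
ee_rot: [[0.002, -0.707, -0.707], [0.002, -0.707, 0.707], [-1.0, -0.003, -0.0]]
wrist_force: [3.6, 3.1, -4.4]
gripper_width: 0.677
```

```bash
python3 st.py .5223 .1941 .0595 -135; python3 -c "
from station import r
s=r.sense();print(s['ee_rot'].T@s['wrist_force'])"
```

```text
15.225 [0.5233 0.1951 0.0592] F [ 3.64  3.08 -4.44] M [ 1.078 -1.061 -0.008] w 0.677 yaw -134.97 j6 7.9
[-0.031  0.146  0.002  0.003 -0.003  0.016]
[ 4.45008352 -4.73824498 -0.39873939]
```

>>> {"name": "play_rows", "arguments": {"plan": [[[0, -0.1, 0, 0, 0, 0], [0, -0.1, 0, 0, 0, 0], [0, -0.1, 0, 0, 0, 0]]]}}

```text
time_s: 15.6
tcp_pos: [0.5233, 0.1951, 0.0592]
ee_rot: [[0.001, -0.707, -0.707], [0.001, -0.707, 0.707], [-1.0, -0.001, -0.0]]
wrist_force: [3.5, 2.7, -3.4]
gripper_width: 0.678
```

```bash
cat > f.py <<'E'
from station import r
from meas import *
s=r.sense();E=s['ee_rot'];yaw=np.degrees(np.arctan2(E[1,1],E[0,1]))
print(s['time_s'],'tcp',s['tcp_pos'].round(4),'yaw',yaw.round(2),'F',s['wrist_force'].round(1),'Ftool',(E.T@s['wrist_force']).round(1),'M',s['moment'].round(3),'w',round(s['gripper_width'],3),'eff6',s['effort'][5].round(3))
E
python3 f.py; python3 f.py
```

```text
15.6 tcp [0.5233 0.1951 0.0592] yaw -134.99 F [ 3.5  2.7 -3.4] Ftool [ 3.5 -4.4 -0.5] M [ 0.957 -0.971 -0.001] w 0.678 eff6 -0.029
15.6 tcp [0.5233 0.1951 0.0592] yaw -134.99 F [ 3.5  2.7 -3.4] Ftool [ 3.5 -4.4 -0.5] M [ 0.957 -0.971 -0.001] w 0.678 eff6 -0.029
```

>>> {"name": "play_rows", "arguments": {"plan": [[[0, -0.08, 0, 0, 0, 0], [0, -0.08, 0, -0.2, 0, 0], [0, -0.08, 0, -0.5, 0, 0], [0, -0.08, 0, -0.5, 0, 0]]]}}

```text
time_s: 16.1
tcp_pos: [0.5234, 0.1952, 0.0592]
ee_rot: [[-0.0, -0.642, -0.767], [-0.0, -0.767, 0.642], [-1.0, 0.001, 0.0]]
wrist_force: [1.7, 1.4, -0.9]
gripper_width: 0.68
```

```bash
python3 f.py; python3 cap.py wrist w8; python3 - <<'E'
from meas import *
im,d,c=load('w8');cv2.imwrite('pics/w8b.png',cv2.resize(im[100:300,130:380],None,fx=3,fy=3,interpolation=2))
E
```

```text
16.1 tcp [0.5234 0.1952 0.0592] yaw -129.95 F [ 1.7  1.4 -0.9] Ftool [ 0.9 -2.2 -0.4] M [ 0.547 -0.574  0.098] w 0.68 eff6 -0.085
16.1 [0.5233719  0.19515161 0.05916636] [ 3.708e+01  2.555e+01 -2.069e+01  1.000e-02 -4.380e+01  1.297e+01] [ 1.75  1.39 -0.91] 0.6796766440799441
```

View pics/w8b.png

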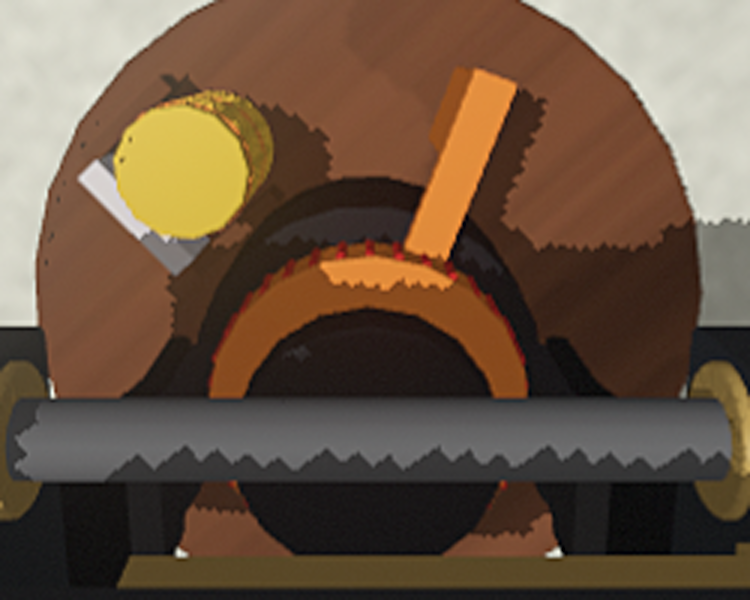

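>>> {"name": "play_rows", "arguments": {"plan": [[[0, -0.04, 0, -0.8, 0, 0], [0, -0.04, 0, -1.6, 0, 0], [0, -0.04, 0, -2.4, 0, 0], [0, -0.04, 0, -3.1, 0, 0], [0, -0.04, 0, -3.6, 0, 0]]]}}

```text
time_s: 16.77
tcp_pos: [0.5234, 0.1952, 0.0592]
ee_rot: [[-0.001, -0.068, -0.998], [-0.001, -0.998, 0.068], [-1.0, 0.001, 0.001]]
wrist_force: [1.2, 0.5, 0.5]
gripper_width: 0.68
```

```bash
python3 f.py
```

```text
16.775 tcp [0.5234 0.1952 0.0592] yaw -93.92 F [1.2 0.5 0.5] Ftool [-0.5 -0.6 -1.2] M [ 0.307 -0.41  -0.339] w 0.68 eff6 -0.081
```

>>> {"name": "play_rows", "arguments": {"plan": [[[0, 0, 0, 0, 0, 0], [0, 0, 0, 0, 0, 0]]]}}

```text
time_s: 17.02
tcp_pos: [0.5234, 0.1952, 0.0591]
ee_rot: [[-0.001, -0.07, -0.998], [-0.001, -0.998, 0.07], [-1.0, 0.001, 0.001]]
wrist_force: [0.4, -0.8, 2.1]
gripper_width: 0.676
```

```bash
python3 f.py; python3 cap.py wrist w9; python3 - <<'E'
from meas import *
im,d,c=load('w9');cv2.imwrite('pics/w9b.png',cv2.resize(im[100:300,130:380],None,fx=3,fy=3,interpolation=2))
E
```

```text
17.025 tcp [0.5234 0.1952 0.0591] yaw -94.01 F [ 0.4 -0.8  2.1] Ftool [-2.1  0.8 -0.5] M [-0.007 -0.146  0.208] w 0.676 eff6 -0.27
17.025 [0.52340336 0.19524437 0.05912413] [ 3.709e+01  2.558e+01 -2.065e+01  3.000e-02 -4.386e+01  4.888e+01] [ 0.44 -0.85  2.07] 0.6761551427626021
```

View pics/w9b.png

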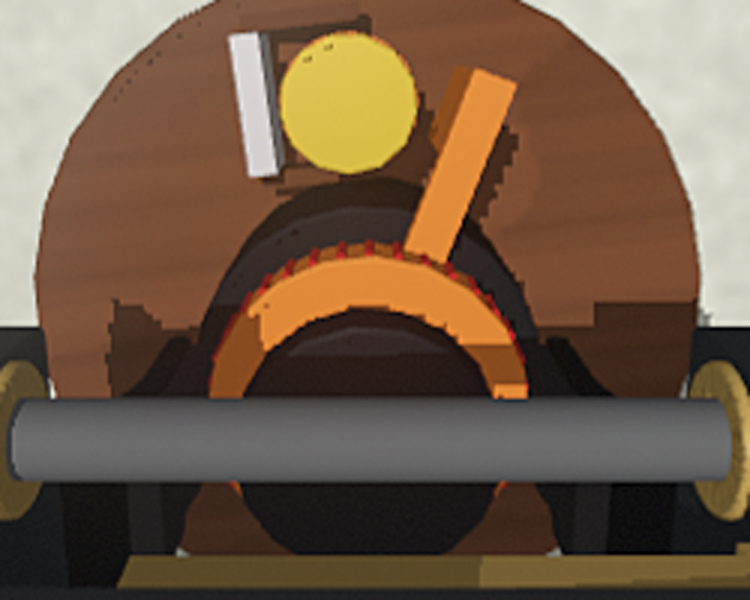

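>>> {"name": "play_rows", "arguments": {"plan": [[[0, 0, 0, -0.15, 0, 0], [0, 0, 0, -0.3, 0, 0], [0, 0, 0, -0.45, 0, 0], [0, 0, 0, -0.6, 0, 0], [0, 0, 0, -0.75, 0, 0]]]}}

```text
time_s: 17.7
tcp_pos: [0.5234, 0.1953, 0.0591]
ee_rot: [[-0.001, 0.063, -0.998], [-0.001, -0.998, -0.063], [-1.0, 0.001, 0.001]]
wrist_force: [-1.5, -2.3, 4.9]
gripper_width: 0.68
```

```bash
python3 f.py
```

```text
17.7 tcp [0.5234 0.1953 0.0591] yaw -86.42 F [-1.5 -2.3  4.9] Ftool [-4.9  2.3  1.7] M [-0.78   0.494 -0.297] w 0.68 eff6 0.171
```

>>> {"name": "play_rows", "arguments": {"plan": [[[0, 0, 0, -0.05, 0, 0], [0, 0, 0, -0.1, 0, 0], [0, 0, 0, -0.15, 0, 0], [0, 0, 0, -0.2, 0, 0]]]}}

```text
time_s: 18.2
tcp_pos: [0.5234, 0.1953, 0.0591]
ee_rot: [[-0.001, 0.096, -0.995], [-0.001, -0.995, -0.096], [-1.0, 0.001, 0.001]]
wrist_force: [-2.6, -3.2, 4.6]
gripper_width: 0.676
```

```bash
python3 f.py; python3 cap.py wrist w10; python3 - <<'E'
from meas import *
im,d,c=load('w10');cv2.imwrite('pics/w10b.png',cv2.resize(im[100:300,130:380],None,fx=3,fy=3,interpolation=2))
E
```

```text
18.2 tcp [0.5234 0.1953 0.0591] yaw -84.48 F [-2.6 -3.2  4.6] Ftool [-4.6  3.   2.9] M [-0.883  0.577 -0.317] w 0.676 eff6 0.309
18.2 [0.5234152  0.19529028 0.05909082] [ 37.08  25.58 -20.65   0.   -43.85  58.43] [-2.56 -3.25  4.57] 0.6762940139051667
```

View pics/w10b.png

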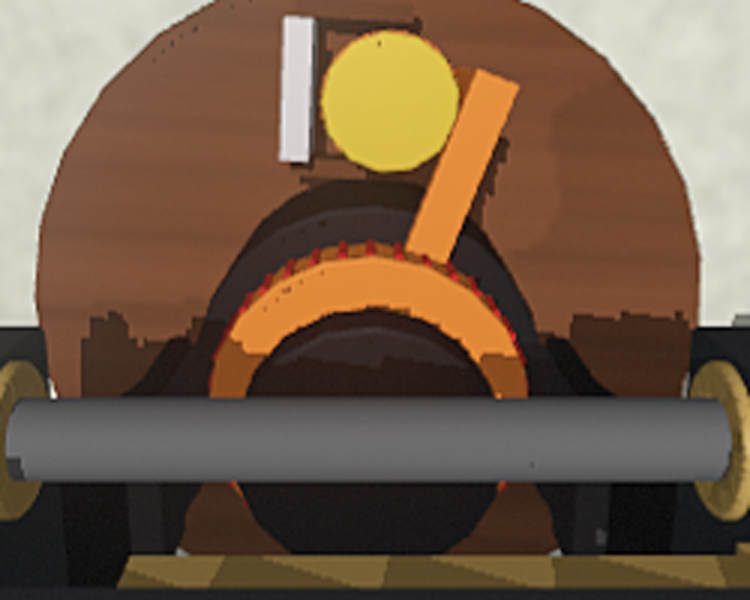

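>>> {"name": "play_rows", "arguments": {"plan": [[[0, 0, 0, -0.05, 0, 0], [0, 0, 0, -0.1, 0, 0], [0, 0, 0, -0.15, 0, 0]]]}}

```text
time_s: 18.62
tcp_pos: [0.5234, 0.1953, 0.0591]
ee_rot: [[-0.001, 0.122, -0.993], [-0.001, -0.993, -0.122], [-1.0, 0.001, 0.001]]
wrist_force: [-1.6, -2.9, 5.3]
gripper_width: 0.684
```

```bash
python3 f.py
```

```text
18.625 tcp [0.5234 0.1953 0.0591] yaw -82.99 F [-1.6 -2.9  5.3] Ftool [-5.3  2.7  1.9] M [-0.88   0.531 -0.322] w 0.684 eff6 0.307
```

>>> {"name": "play_rows", "arguments": {"plan": [[[0, 0, 0, -0.03, 0, 0], [0, 0, 0, -0.06, 0, 0], [0, 0, 0, -0.09, 0, 0]]]}}

```text
time_s: 19.0
tcp_pos: [0.5234, 0.1953, 0.0591]
ee_rot: [[-0.001, 0.138, -0.99], [-0.001, -0.99, -0.138], [-1.0, 0.001, 0.001]]
wrist_force: [-2.4, -3.7, 5.0]
gripper_width: 0.676
```

```bash
python3 f.py; python3 cap.py wrist w11; python3 - <<'E'
from meas import *
im,d,c=load('w11');cv2.imwrite('pics/w11b.png',cv2.resize(im[100:200,200:350],None,fx=5,fy=5,interpolation=2))
E
```

```text
19.0 tcp [0.5234 0.1953 0.0591] yaw -82.09 F [-2.4 -3.7  5. ] Ftool [-5.   3.3  2.9] M [-0.894  0.57  -0.333] w 0.676 eff6 0.325
19.0 [0.52341607 0.19530246 0.05907108] [ 37.08  25.58 -20.65   0.   -43.85  60.82] [-2.37 -3.68  4.98] 0.6758308904297646
```

View pics/w11b.png

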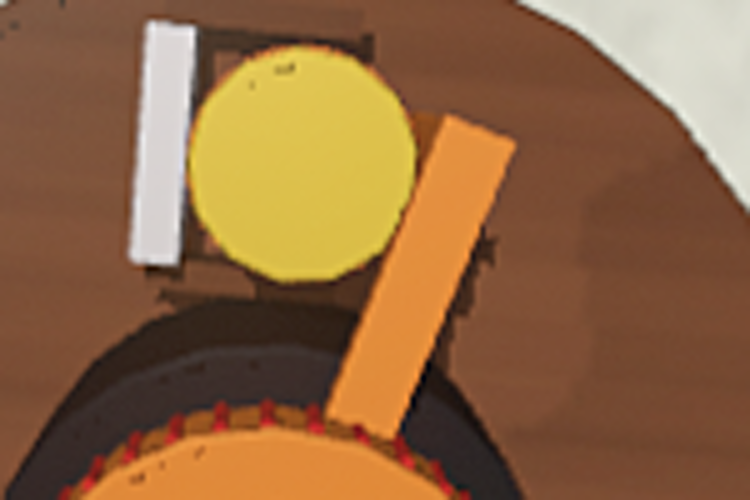

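>>> {"name": "play_rows", "arguments": {"plan": [[[0, 0, 0, -0.02, 0, 0], [0, 0, 0, -0.04, 0, 0]]]}}

```text
time_s: 19.3
tcp_pos: [0.5234, 0.1953, 0.0591]
ee_rot: [[-0.001, 0.144, -0.99], [-0.001, -0.99, -0.144], [-1.0, 0.001, 0.001]]
wrist_force: [-1.5, -3.0, 5.3]
gripper_width: 0.676
```

```bash
python3 f.py
```

```text
19.3 tcp [0.5234 0.1953 0.0591] yaw -81.7 F [-1.5 -3.   5.3] Ftool [-5.3  2.7  2. ] M [-0.931  0.533 -0.361] w 0.676 eff6 0.333
```

>>> {"name": "play_rows", "arguments": {"plan": [[[0, 0, 0, -0.02, 0, 0], [0, 0, 0, -0.04, 0, 0]]]}}

```text
time_s: 19.55
tcp_pos: [0.5234, 0.1953, 0.0591]
ee_rot: [[-0.001, 0.151, -0.988], [-0.001, -0.988, -0.151], [-1.0, 0.001, 0.001]]
wrist_force: [-1.9, -3.0, 4.4]
gripper_width: 0.68
```

```bash
python3 f.py
```

```text
19.55 tcp [0.5234 0.1953 0.0591] yaw -81.29 F [-1.9 -3.   4.4] Ftool [-4.4  2.7  2.4] M [-0.927  0.533 -0.373] w 0.68 eff6 0.334
```

>>> {"name": "play_rows", "arguments": {"plan": [[[0, 0, 0, -0.02, 0, 0], [0, 0, 0, -0.04, 0, 0]]]}}

```text
time_s: 19.8
tcp_pos: [0.5234, 0.1953, 0.0591]
ee_rot: [[-0.001, 0.158, -0.987], [-0.001, -0.987, -0.158], [-1.0, 0.001, 0.001]]
wrist_force: [-1.6, -2.5, 6.1]
gripper_width: 0.679
```

```bash
python3 f.py
```

```text
19.8 tcp [0.5234 0.1953 0.0591] yaw -80.89 F [-1.6 -2.5  6.1] Ftool [-6.1  2.2  2. ] M [-0.92   0.564 -0.368] w 0.679 eff6 0.334
```

>>> {"name": "play_rows", "arguments": {"plan": [[[0, 0, 0, -0.02, 0, 0], [0, 0, 0, -0.04, 0, 0]]]}}

```text
time_s: 20.05
tcp_pos: [0.5234, 0.1953, 0.0591]
ee_rot: [[-0.001, 0.165, -0.986], [-0.001, -0.986, -0.165], [-1.0, 0.001, 0.001]]
wrist_force: [-1.4, -2.8, 5.0]
gripper_width: 0.673
```

```bash
python3 f.py
```

```text
20.05 tcp [0.5234 0.1953 0.0591] yaw -80.5 F [-1.4 -2.8  5. ] Ftool [-5.   2.5  1.8] M [-0.909  0.571 -0.392] w 0.673 eff6 0.373
```

>>> {"name": "play_rows", "arguments": {"plan": [[[0, 0, 0, -0.01, 0, 0]]]}}

```text
time_s: 20.18
tcp_pos: [0.5234, 0.1953, 0.0591]
ee_rot: [[-0.001, 0.166, -0.986], [-0.001, -0.986, -0.166], [-1.0, 0.001, 0.001]]
wrist_force: [-1.8, -3.2, 5.5]
gripper_width: 0.679
```

```bash
python3 f.py
```

```text
20.175 tcp [0.5234 0.1953 0.0591] yaw -80.42 F [-1.8 -3.2  5.5] Ftool [-5.5  2.9  2.3] M [-0.916  0.546 -0.486] w 0.679 eff6 0.451
```

>>> {"name": "play_rows", "arguments": {"plan": [[[0, 0, 0, -0.01, 0, 0]]]}}

```text
time_s: 20.3
tcp_pos: [0.5234, 0.1953, 0.0591]
ee_rot: [[-0.001, 0.168, -0.986], [-0.001, -0.986, -0.168], [-1.0, 0.001, 0.001]]
wrist_force: [-2.1, -3.5, 5.3]
gripper_width: 0.681
```

```bash
python3 f.py
```

```text
20.3 tcp [0.5234 0.1953 0.0591] yaw -80.33 F [-2.1 -3.5  5.3] Ftool [-5.2  3.1  2.7] M [-0.946  0.493 -0.568] w 0.681 eff6 0.516
```

>>> {"name": "play_rows", "arguments": {"plan": [[[0, 0, 0, 0, 0, 0], [0, 0, 0, 0, 0, 0]]]}}

```text
time_s: 20.55
tcp_pos: [0.5234, 0.1953, 0.0591]
ee_rot: [[-0.001, 0.168, -0.986], [-0.001, -0.986, -0.168], [-1.0, 0.001, 0.001]]
wrist_force: [-1.5, -3.2, 5.1]
gripper_width: 0.682
```

```bash
python3 f.py
```

```text
20.55 tcp [0.5234 0.1953 0.0591] yaw -80.33 F [-1.5 -3.2  5.1] Ftool [-5.1  2.9  2.1] M [-0.959  0.519 -0.485] w 0.682 eff6 0.487
```

>>> {"name": "play_rows", "arguments": {"plan": [[[0, 0, 0, 0, 0, 0], [0, 0, 0, 0, 0, 0], [0, 0, 0, 0, 0, 0], [0, 0, 0, 0, 0, 0]]], "hand": 0.9}}

```text
time_s: 21.05
tcp_pos: [0.5239, 0.196, 0.0589]
ee_rot: [[0.0, 0.169, -0.986], [0.0, -0.986, -0.169], [-1.0, -0.0, -0.0]]
wrist_force: [0.3, -1.0, -0.3]
gripper_width: 0.893
```

```bash
python3 f.py; python3 cap.py wrist w12; python3 - <<'E'
from meas import *
im,d,c=load('w12');cv2.imwrite('pics/w12b.png',cv2.resize(im[100:300,130:380],None,fx=3,fy=3,interpolation=2))
E
```

```text
21.05 tcp [0.5239 0.196  0.0589] yaw -80.27 F [ 0.3 -1.  -0.3] Ftool [ 0.3  1.1 -0.1] M [ 0.008 -0.008  0.023] w 0.893 eff6 0.002
21.05 [0.52389488 0.19595017 0.05889335] [ 37.11  25.62 -20.62  -0.   -43.76  62.62] [ 0.31 -1.03 -0.35] 0.892633544252464
```

View pics/w12b.png

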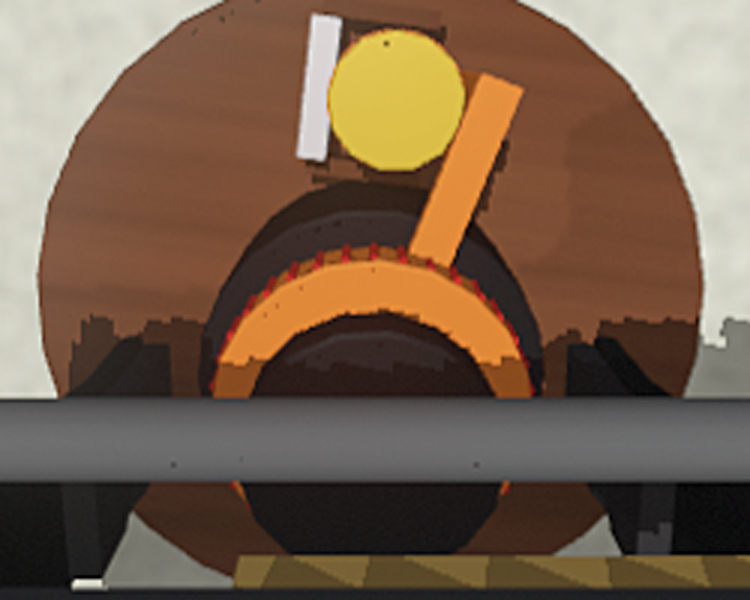

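>>> {"name": "play_rows", "arguments": {"plan": [[[-0.5, 0, 0, 0, 0, 0], [-2, 0, 0, 0, 0, 0], [-5, 0, 0, 0, 0, 0], [-9, 0, 0, 0, 0, 0], [-14, 0, 0, 0, 0, 0]]]}}

```text
time_s: 21.72
tcp_pos: [0.5234, 0.1954, 0.2009]
ee_rot: [[-0.0, 0.169, -0.986], [-0.0, -0.986, -0.169], [-1.0, 0.0, 0.001]]
wrist_force: [0.6, 0.6, -0.5]
gripper_width: 0.902
```

>>> {"name": "play_rows", "arguments": {"plan": [[[-1, 0.5, 3, 0, 0, 0], [-1.5, 1, 6, 0, 0, 0], [-1.5, 1.5, 7.5, 0, 0, 0], [-1.5, 1.5, 7.5, 0, 0, 0], [-1.5, 1.5, 7.5, 0, 0, 0]]]}}

```text
time_s: 22.35
tcp_pos: [0.4532, 0.1687, 0.2141]
ee_rot: [[0.001, 0.169, -0.986], [0.0, -0.986, -0.169], [-1.0, 0.0, -0.001]]
wrist_force: [0.6, 0.0, 0.1]
gripper_width: 0.899
```

```bash
python3 f.py; python3 cap.py wrist w13; python3 cap.py top t13; python3 cap.py side s13; python3 - <<'E'
from meas import *
im,d,c=load('w13');cv2.imwrite('pics/w13b.png',cv2.resize(im[10:200,110:330],None,fx=3,fy=3,interpolation=2))
P=cloud(c,d);hsv=cv2.cvtColor(im,cv2.COLOR_BGR2HSV)
ax=np.array([.5225,.1942]); a=np.radians(2.8); Rm=np.array([[np.cos(a),-np.sin(a)],[np.sin(a),np.cos(a)]]); S=(P[...,:2]-ax)@Rm
m=(P[...,2]>.05)&(P[...,2]<.062)&(abs(S[...,0]-.056)<.022)&(abs(S[...,1])<.025)&(hsv[...,0]>18)
cn=biggest(m); C,ra,sd=circ(onz(c,cn,.056)); print('tube',C,ra,sd,(C-ax)@Rm,np.nanmedian(P[...,2][m]))
rr=np.linalg.norm(S,axis=2); m=(abs(P[...,2]-.0615)<.004)&(rr>.04)&(rr<.068)&(hsv[...,0]<16)&(hsv[...,1]>120); q=S[m]; an=np.degrees(np.arctan2(q[:,1],q[:,0])).mean(); print('arm',len(q),an,'value',np.radians(an)+1.43)
for n in ['top','side']:
    A=cv2.imread(f'pics/{n}0.png').astype(int);B=cv2.imread(f'pics/{n[0]}13.png').astype(int)
    D=abs(A-B).max(2).astype(np.uint8); cv2.imwrite(f'pics/diff_{n}.png',np.vstack([D*3])); 
A=cv2.imread('pics/top0.png');B=cv2.imread('pics/t13.png')
cv2.imwrite('pics/t13b.png',cv2.resize(B[120:260,90:400],None,fx=2.5,fy=2.5))
E
```

```text
22.35 tcp [0.4532 0.1687 0.2141] yaw -80.29 F [0.6 0.  0.1] Ftool [-0.1  0.1 -0.6] M [-0.046 -0.011 -0.004] w 0.899 eff6 0.001
22.35 [0.45321732 0.16865744 0.21414288] [ 3.972e+01  8.560e+00 -1.953e+01  2.000e-02 -6.188e+01  5.998e+01] [0.58 0.   0.1 ] 0.898920876038817
22.4 [0.4532214  0.16866117 0.21387418] [ 3.972e+01  8.600e+00 -1.953e+01  1.000e-02 -6.188e+01  5.998e+01] [ 0.2  -0.3  -0.03] 0.899691996294809
22.45 [0.45316313 0.16865579 0.2137411 ] [ 3.972e+01  8.610e+00 -1.954e+01  1.000e-02 -6.188e+01  5.997e+01] [0.1  0.09 0.08] 0.9027755459145773
tube [0.57878042 0.19962857] 0.012188496559149014 0.000470388705460478 [0.05647841 0.00267281] 0.055770636204848456
arm 220 -13.80702641493418 value 1.1890219291495696
```

View pics/w13b.png

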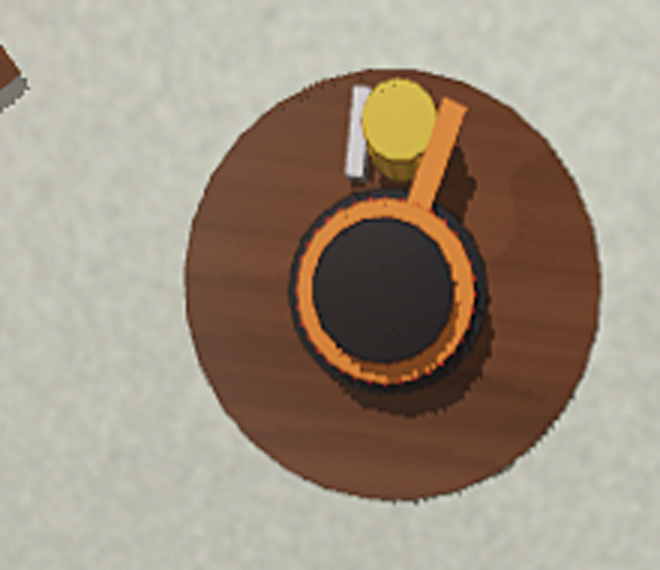

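View pics/t13b.png

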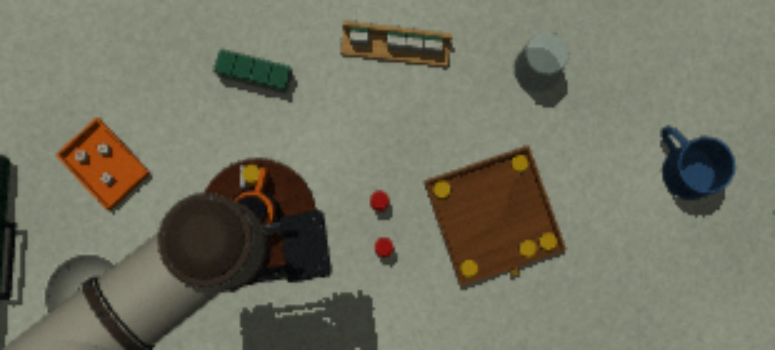

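```bash
python3 -c "
from station import r
print(r.sense()['time_s']); print(r.finish_job())"
```

```text
22.5
the job is handed in; nothing more can be done
None
```

The yellow tube is standing upright in the clamp bay, pressed snug against the backstop by the jaw. I handed the job in at 22.5 s with the gripper clear of everything.

- **Tube:** I took it from the tray, set it down in the bay at about (55.5, −2.5) mm in the stand frame and let go. The wrist camera showed it upright, with its top about 56 mm above the table.
- **Ring:** I held it by the rim with the tips at about 59 mm, off the jaw arm, and turned it about 55° anticlockwise. The last part went in steps of 0.1 to 0.2°.
- **Snug:** the turning moment stayed near 0.31–0.39 N m while the ring turned freely. It rose to 0.57 N m at contact and 0.49 N m at rest, so I stopped there. That puts roughly 3 to 4.5 N on the tube. This figure is worked out from the wrist moment, as the jaw force itself can't be measured.

**Last checks after letting go:**
- The ring stood at 1.19 rad, matching the gripper's angle at release (1.187), so it did not slip back.
- The tube had slid about 5 mm to (56.5, 2.7) mm and was still upright.
- In the top view the other objects looked to be where they were, though the arm hid part of the white bowl.
- I had no separate reading of contact with the fixed rings; the camera showed clearance on both sides.

**One mismatch:** the ring centre felt through the grip was 1 to 1.5 mm from where the camera put it. This caused a side force of about 5 N on the ring during gripping and turning, well below the limits.

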